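# Seat a notched exhaust tube on the keyed weld fixture

### The job

Put the notched tube (the one with the red line) upright over the spigot of the weld fixture, notched end down, and turn it under light pressure until its notch finds the key and it drops fully home on the flange; do not force it. Then swing the yellow retaining arm over the tube until it meets its stop, let go, and leave the other things on the bench where they are.

Things in the scene. Friction and masses are not known exactly. Their poses are not given: they have to be found in the camera images.
- tube: Stainless tube standing upright on the bench, 51 mm outside and 45 mm inside diameter, 90 mm long, about 0.3 kg. Origin: centre of its lower end; z up along the tube. Its lower rim has one notch, 9 mm wide and 12 mm high, through the wall on its +x side; a red paint line runs up the outside above the notch and over the upper rim.
- fixture: Weld fixture, fixed to the bench: 12 mm steel base plate, 220 x 280 mm; on it a green rotary index table, 110 mm across, with its handwheel (60 mm high, out to x = +150 mm), and a 30 mm square grey post at x = 0, y = +130 mm, 184 mm high. The table's steel faceplate carries an aluminium flange, spigot and brass key. Origin: on the bench, under the table's axis; z up.
- seat (a point): Point on the spigot's axis at the top of the flange (80 mm across), 88 mm above the bench; x, y, z as the fixture's. The centre of the tube's lower end must come here. That happens only with the notch over the key, within about 3 degrees; elsewhere the tube stands on the key's top, 10 mm too high.
- spigot_top (a point): Centre of the spigot's top, 32 mm above the flange. Spigot 42 mm in diameter, its top 10 mm tapered. The brass key, 6 mm wide, 10 mm high, stands on the flange against the spigot, out to 38 mm from the axis. The worm gear locks faceplate and key; they were left at an unmeasured angle: the key points 5 to 85 degrees counter-clockwise (from above) of the fixture's +x. Find it by eye or by feel.
- keeper (a joint): Angle of the yellow retaining arm about the upright pivot on the post: 0 = at its stop, foot over the spigot's axis; grows to 2.0 rad as it swings open, clockwise seen from above, to the fixture's -x side. Stiff (about 2 N at the knob), stays where left. The arm lies 187 to 201 mm above the bench, 26 mm wide, reaching 144 mm from the pivot.
- keeper_pivot (a point): Point on the arm's upright pivot axis, at fixture x = 0, y = +130 mm, 193 mm above the bench. The round black foot under the arm's end, 130 mm from here, is 44 mm across; its underside (181 mm above the bench) passes 3 mm above a tube that is fully home and strikes one that is not.
- keeper_knob (a point): Middle of the round black upright knob on the arm, 70 mm from the pivot, 227 mm above the bench; the knob is 22 mm in diameter and 28 mm high (213 to 241 mm), on a 12 mm stem, and can be pushed or pinched from above.
- spare_long: Plain tube of the same stock, 120 mm long, standing upright, no notch and no line, blue heat tint at the top. Origin: centre of its underside. Not needed.
- spare_short: Plain tube of the same stock, 65 mm long, standing upright, no notch and no line. Origin: centre of its underside. Not needed.
- flange: Flat exhaust flange, 75 x 105 x 10 mm, lying on the bench. Not needed.
- reducer: Steel reducer cone, 68 mm across its foot and 72 mm high, standing. Not needed.
- hammer: Hammer lying on the bench. Not needed.
- square: Red triangular magnetic welding square, 95 mm, 22 mm thick, lying on the bench. Not needed.
- brush: Hand brush lying on the bench. Not needed.
Not all that is in view belongs to the job. Leave any green or orange look-alike of the tube alone.

How it is judged (in metres and radians):
On the way:
1. the tube is fully home on the flange, its notch over the key (z of tube in the frame of seat between -0.003 and 0.0025 m and horizontal distance between tube and seat below 0.004 m and angle between tube's own z axis and vertical below 0.06 rad), for 0.2 s.
At the end, for the whole second after the job is handed in: The tube stands on the flange with its notch over the key: lower end within 2.5 mm of the flange's height and 4 mm of the spigot's axis, tilted less than 0.06 rad; the retaining arm is over it, within 0.1 rad of its stop; both at rest (all of step 1 and value of joint keeper below 0.1 rad and linear speed of tube below 0.02 m/s and angular speed of tube below 0.2 rad/s and velocity of joint keeper below 0.05 rad/s); the robot touches nothing.
It fails at once if the tube is pressed or knocked against the fixture with more than 50 N (contact force between tube and fixture above 50 N).
It fails at once if another thing on the bench (spare tubes, flange, reducer, hammer, square, brush) is moved more than 40 mm (distance of any of spare_long, spare_short, flange, reducer, hammer, square, brush from where it was at the start of the episode above 0.04 m).
It also fails if it takes over 72 s, if anything falls off the work surface, if the arm or the gripper's body presses on something with over 40 N, if the wrist force passes 120 N, or if a joint passes its speed limit or range.

### The arm

A 6-joint arm with a two-finger parallel gripper is mounted at the origin on the work surface. World frame = base frame: x ahead of the robot, y to its left, z up, the work surface at z = 0. Lengths are in m, angles in degrees, forces in N, time in s.
With the tool pointing down it reaches from about 0.35 to 0.725 m from the base axis. Payload 4.3 kg.
Tool frame: the origin (TCP) lies on the centre line of the jaws, within the pads' length; the fingertips stand 11 mm ahead of it and the grasp point (between the pads) lies 8 mm behind it; z points along the fingers, y is the line along which they close (so a half turn about z gives the same grasp; the last joint's range is limited). The gripper opens to 85 mm and grips with 20 to 120 N. Pads are 22 mm wide; open, the fingers measure 114 mm over their backs; the gripper's body (76 mm by 85 mm) begins 54 mm behind the grasp point. The pads swing forward as they close: fully open they stand 13 mm farther back than shut.
Start: joints at [-76.106, 21.618, 4.641, 73.018, 0, 83.68], TCP at [0.199, -0.54, 0.242] pointing down, gripper open.
Joint ranges: [-156.06, 156.06], [-48.1, 94.91], [-58.44, 69.94], [-101.28, 121.22], [-78.64, 73.56], [-180, 180]. Speed limits (degrees/s): [147.25, 147.25, 180, 180, 180, 180].

### API

Orientations are given as [roll, pitch, yaw] about the fixed x, y, z axes, in that order (R = Rz(yaw) Ry(pitch) Rx(roll)).
In Python, from cell import * gives the robot as it stands. The module is installed in compiled form; this text tells all that it offers.
- The arm moves only by the shell command python3 -m pendant 'ROWS' [FORCE]. ROWS is JSON, one flat list of numbers, 5 for each row, row after row: the opening, from -1 (shut) to 1 (fully open), then the shift along the tool's x, y, z scaled (see below), then the turn about the tool's z scaled (see below). A call has 1 to 5 rows; each row is the pose to reach, as a shift and turn from the pose commanded when the call began, along the tool's axes at that moment, turning the shorter way round; what a row does not reach only later rows make up. The controller multiplies each number of a shift by 20 cm and each number of a turn by pi rad. A row lasts 1/12 s, in which the tool goes at most 41.7 mm and 7.16 degrees, less where a joint would pass 70% of its speed; a pose out of reach is approached as far as the arm can. A call with a number of a shift or a turn outside -1 to 1 is refused whole. A call with a gripper value outside its range is refused whole. The fingers move at their own pace and stop on an object; FORCE is the grip in N (left out, the last holds). Time passes only in rows, so rows that repeat a pose let the fingers close. It gives the time, the measured TCP pose, the force, the opening and the grip force at its end, in the units of the state.
- observe(): the state, without advancing time (a new reading comes with each control period).
- get_image(name): name is "side" or "top"; returns the picture (420x560x3 uint8, blue, green, red); there is no depth.
- camera_model(name): a dict with "K" (3x3 intrinsics, pixels), "k1" (the pictures are not rectified: a ray, as slopes to the right and down, at radius r is drawn at 1 + k1 r^2 times it, then the intrinsics apply), "R" (3x3) and "t" (3): a world point X has camera coordinates R X + t. Camera axes: x right, y down, z forward; pixel columns grow to the right and rows downward; lengths in m; the calibration is good to about 2 mm. A picture is of the moment at which its call begins. camera_model takes no time and is no camera call.
- hand_in(): hands the job in; it is judged then, once.
The state is a dict: "time_s": time; "joint_positions": joint angles; "joint_velocities": joint speeds; "effort": joint torques, N m; "tool_pos": TCP position; "ee_rot": TCP orientation; "wrist_force": force on the tool from outside, world axes, zero at the start; "wrist_torque": the same for the moment, N m; "grip_width": opening from 0.0 (shut) to 1.0 (fully open); "grasp_force": force on a finger pad.
Only numpy, scipy, OpenCV 4.12 (cv2) and the standard library are available. Lean on these libraries where they do the work, as an engineer would, in place of code of your own. Each camera call takes 0.05 s, during which the arm holds its last target. There are 200 camera calls.

## Working session

There is one attempt and no reset: what is moved stays moved. The work goes in short steps, Python scripts to look and compute and a shell command to move; the robot and the scene stay as the last step left them, time stands still between calls to the robot, and variables do not carry over. Pictures are saved under pics/ and viewed, at most 10 in all, crops included, and the job is handed in when it is done.

```bash
mkdir -p pics; python3 - <<'E'
from cell import *
import cv2
s=observe();print(s)
for n in("side","top"):
    cv2.imwrite(f"pics/{n}0.png",get_image(n))
    c=camera_model(n);print(n,c)
E
```

```text
{'time_s': 0.0, 'joint_positions': array([-7.61068215e+01,  2.16620089e+01,  4.56065144e+00,  7.30171803e+01,
       -6.83535359e-04,  8.36809660e+01]), 'joint_velocities': array([-0.02669835, -0.04896522, -0.01526868, -0.02857218, -0.08608449,
       -0.01211556]), 'effort': array([-6.61003924e-04, -4.63607562e+01,  2.69873732e+01,  2.09120521e-02,
       -1.57761974e-04, -7.81983651e-07]), 'tool_pos': array([ 0.19851477, -0.53895914,  0.24134431]), 'ee_rot': array([-1.79882107e+02, -1.23674087e-02,  2.02122005e+01]), 'wrist_force': array([ 0.08704693, -0.21558512,  0.22131581]), 'wrist_torque': array([-0.02966955, -0.01476594,  0.00850712]), 'grasp_force': 0.0, 'grip_width': 0.9990043499720688}
side {'K': array([[450.79520168,   0.        , 280.5153397 ],
       [  0.        , 450.79520168, 207.17829307],
       [  0.        ,   0.        ,   1.        ]]), 'k1': -0.13665314979824056, 'R': array([[ 0.99831211, -0.05473343,  0.01942105],
       [-0.0258269 , -0.71791009, -0.69565658],
       [ 0.05201824,  0.6939808 , -0.71811193]]), 't': array([-0.48911168,  0.09115097,  1.3798552 ])}
top {'K': array([[483.3493871 ,   0.        , 283.58269947],
       [  0.        , 483.3493871 , 211.46428515],
       [  0.        ,   0.        ,   1.        ]]), 'k1': -0.17434894625422, 'R': array([[ 0.03036233, -0.99943679,  0.01429125],
       [-0.9971158 , -0.0312806 , -0.06914916],
       [ 0.06955726, -0.0121505 , -0.99750396]]), 't': array([-0.06188491,  0.48941244,  1.7115219 ])}
```

View pics/side0.png

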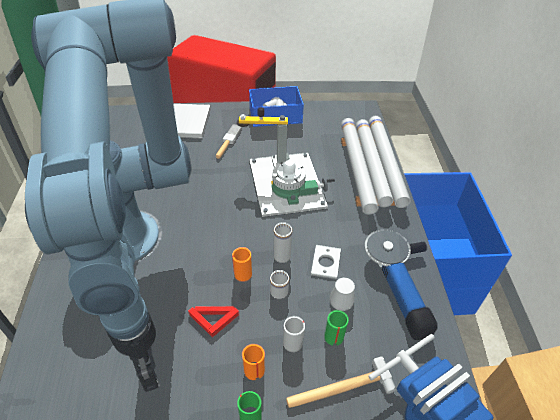

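View pics/top0.png

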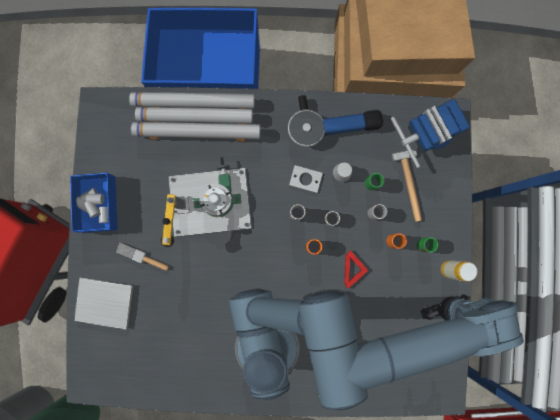

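The side view shows the white tubes at (283,242) long, (280,284) short and (293,333), which is the likely notched one. The fixture is at about (289,180) with the arm open to the left. In the top view they are at (298,212), (332,218) and (378,212), and the fixture is at about (215,200). Next I'll zoom in.

```bash
cat > h.py <<'E'
from cell import *
import cv2, numpy as np
def ray(n,uv):
    c=camera_model(n);K=c["K"]
    d=np.array([c["k1"],0,0,0,0])
    p=cv2.undistortPoints(np.array([[uv]],float),K,d,None)[0,0] if 0 else cv2.undistortPointsIter(np.array([[uv]],float),K,d,None,None,(3,50,1e-10))[0,0]
    R=c["R"];return -R.T@c["t"], R.T@np.array([p[0],p[1],1])
def onz(n,uv,z):
    o,d=ray(n,uv);return o+d*(z-o[2])/d[2]
def proj(n,X):
    c=camera_model(n)
    return cv2.projectPoints(np.array([X],float),cv2.Rodrigues(c["R"])[0],c["t"],c["K"],np.array([c["k1"],0,0,0,0.]))[0][0,0]
def two(a,b):  # side px a, top px b
    o1,d1=ray("side",a);o2,d2=ray("top",b)
    A=np.stack([d1,-d2],1);s=np.linalg.lstsq(A,o2-o1,rcond=None)[0]
    p,q=o1+s[0]*d1,o2+s[1]*d2;return (p+q)/2,np.linalg.norm(p-q)
E
python3 - <<'E'
import cv2,numpy as np
s=cv2.imread("pics/side0.png");t=cv2.imread("pics/top0.png")
z=lambda im,x,y,w,h,W,H:cv2.resize(im[y:y+h,x:x+w],(W,H),interpolation=cv2.INTER_CUBIC)
a=z(s,235,105,100,115,400,460)   # fixture side x4
b=z(t,160,155,100,90,400,360)  # fixture top x4
c=z(s,268,310,50,45,400,360)[:, :]
d=z(t,355,195,45,30,360,240)
L=np.zeros((600,800,3),np.uint8)
L[:460,:400]=a;L[:360,400:]=b;L[460:,:155]=0
L[360:600,400:760]=d
c2=z(s,268,312,50,42,167,140);L[460:600,:167]=c2
cv2.imwrite("pics/z1.png",L)
E
```

```text
(no output)
```

View pics/z1.png

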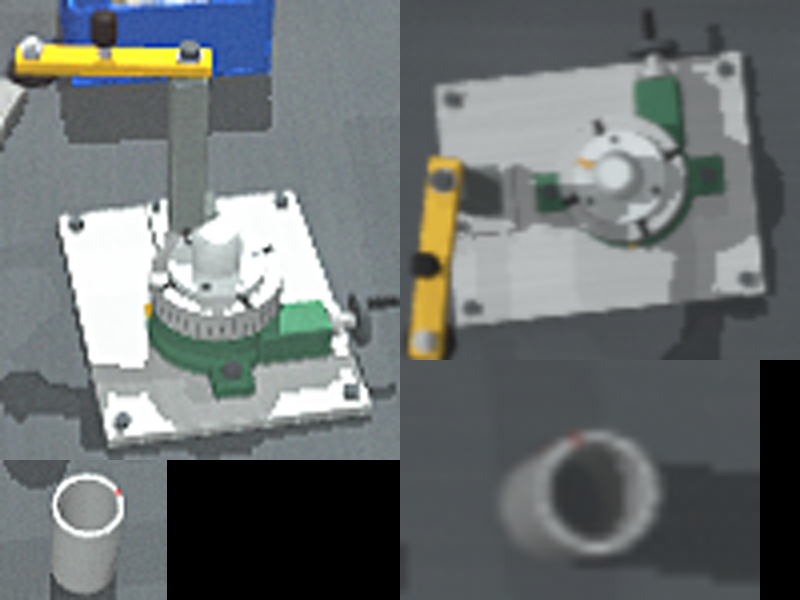

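The tube with the red mark is confirmed. In the top view its rim is at about (380,211) and the mark at about (377,205). The brass key shows at about (206,196), up and left of the spigot top at about (213,198). Next I'll measure these.

```bash
python3 - <<'E'
from h import *
s=cv2.imread("pics/side0.png");t=cv2.imread("pics/top0.png")
def blob(im,x,y,w,h,f,nm):
    c=im[y:y+h,x:x+w].astype(float);b,g,r=c[...,0],c[...,1],c[...,2]
    W=f(b,g,r).clip(0);yy,xx=np.mgrid[y:y+h,x:x+w]
    if W.sum()==0: print(nm,None);return
    p=np.array([(W*xx).sum(),(W*yy).sum()])/W.sum();print(nm,p,(W>0).sum());return p
red=lambda b,g,r:np.where((r-g>25)&(r-b>25),r-(g+b)/2,0)
bras=lambda b,g,r:np.where((r-b>45)&(g-b>10),r-b,0)
rt=blob(t,365,198,28,25,red,"red top");rs=blob(s,280,312,28,40,red,"red side")
kt=blob(t,198,188,12,14,bras,"key top");blob(s,270,150,40,45,bras,"key side")
# tube rim ellipse: bright ring, in top & side
def rim(im,x,y,w,h,th,nm):
    g=cv2.cvtColor(im,cv2.COLOR_BGR2GRAY)[y:y+h,x:x+w]
    G=cv2.resize(g,None,fx=4,fy=4,interpolation=cv2.INTER_CUBIC)
    m=(G>th).astype(np.uint8);cs,hi=cv2.findContours(m,cv2.RETR_CCOMP,cv2.CHAIN_APPROX_NONE)
    for c,hh in zip(cs,hi[0]):
        if len(c)>60:
            e=cv2.fitEllipse(c);print(nm,"hole" if hh[3]>=0 else "outer",np.array(e[0])/4+[x-.375,y-.375],np.array(e[1])/4)
rim(t,365,198,28,26,150,"top");rim(s,280,312,28,44,190,"side")
rim(t,205,188,18,18,200,"spigot top")
rim(s,280,158,22,18,215,"spigot side")
# plate corners (top view) at z .012
co=[(433,87),(743,53),(768,290)]
fx=[(110,140),(110,-140),(-110,-140)]
P=[onz("top",(160+(u-400)/4-.4,155+v/4-.4),.012)[:2] for u,v in co]
print(P,[np.linalg.norm(P[0]-P[1]),np.linalg.norm(P[1]-P[2])])
d=P[1]-P[0];print("yaw from long edge",np.degrees(np.arctan2(d[1],d[0]))+90)
d=P[2]-P[1];print("yaw short",np.degrees(np.arctan2(-d[1],-d[0])),"center",(P[0]+P[2])/2)
# knob, pivot bolts
def c2(u,v):return (160+(u-400)/4-.4,155+v/4-.4)
print("pivot",onz("top",c2(442,179),.203),"end bolt",onz("top",c2(424,342),.203),"knob",onz("top",c2(426,265),.235))
print(two((235+190/4,105+50/4),c2(442,179)), two((235+105/4,105+15/4),c2(424,266)))
sp=c2(612,173);print("spigot top rough",onz("top",sp,.12))
print("spigot side rough",onz("side",(235+217/4,105+228/4),.12))
if rt is not None:print("red",onz("top",rt,.09), onz("side",rs,.09))
if kt is not None:print("key",onz("top",kt,.098))
E
```

```text
red top None
red side [302.73728814 321.20480226] 5
key top [205.8484252  195.42913386] 7
key side [271.60361446 181.89518072] 6
side outer [293.8384409  325.23738003] [17.83980751 20.23235321]
spigot top outer [212.95175552 197.82183075] [6.46218109 6.63103294]
spigot top outer [214.16961098 191.2398963 ] [ 6.47955608 17.30203819]
spigot side outer [294.88835526 165.39334536] [16.31966209 19.60753822]
[array([0.60614458, 0.37753477]), array([0.64513315, 0.09616806]), array([0.4317886 , 0.06593412])] [np.float64(0.2840551586644087), np.float64(0.21547618211770134)]
yaw from long edge 7.889153371133872
yaw short 8.06591491596952 center [0.51896659 0.22173444]
pivot [0.50575881 0.32181258 0.203     ] end bolt [0.37437691 0.33054309 0.203     ] knob [0.43476983 0.32418597 0.235     ]
(array([0.50778187, 0.32105314, 0.2064001 ]), np.float64(0.00462515016231978)) (array([0.43703529, 0.32477549, 0.23949976]), np.float64(0.0065797659711501685))
spigot top rough [0.52247953 0.19550224 0.12      ]
spigot side rough [0.52662877 0.19538038 0.12      ]
key [0.53215884 0.22211396 0.098     ]
```

```bash
python3 - <<'E'
from h import *
t=cv2.imread("pics/top0.png");s=cv2.imread("pics/side0.png")
a=onz("top",(379.6,211.0),.09);b=onz("side",(293.9,325.1),.09);print("rim",a,b,two((293.9,325.1),(379.6,211.0)))
c=t[198:212,368:388].astype(int);sc=c[...,2]-(c[...,0]+c[...,1])//2
i=np.argwhere(sc>12);print([(int(x)+368,int(y)+198,int(sc[y,x])) for y,x in i])
w=np.array([sc[y,x] for y,x in i]);m=(i*w[:,None]).sum(0)/w.sum()
r1=onz("top",(m[1]+368,m[0]+198),.09);r2=onz("side",(302.74,321.2),.09);print("red",r1,r2)
for p,q in((r1,a),(r2,b)):
    d=p-q;print(np.degrees(np.arctan2(d[1],d[0])),np.hypot(d[0],d[1]))
for n,x in(("top",(0,0)),):
  for p in ((297,212),(332,218),(375,181),(344,172),(397,241)):print(p,onz("top",p,.09)[:2])
E
```

```text
rim [ 0.49805505 -0.37796178  0.09      ] [ 0.50003421 -0.37576138  0.09      ] (array([ 0.49881663, -0.37738054,  0.09284048]), np.float64(0.001954932156901533))
[(376, 204, 23), (377, 204, 16), (376, 205, 15), (377, 205, 20)]
red [ 0.52036294 -0.36664332  0.09      ] [ 0.5223673  -0.36606386  0.09      ]
26.902088991327073 0.025014978925737
23.471549704891743 0.02434766642808868
(297, 212) [ 0.48562794 -0.0918986 ]
(332, 218) [ 0.46875147 -0.21275941]
(375, 181) [ 0.60206762 -0.36022826]
(344, 172) [ 0.62962894 -0.25101248]
(397, 241) [ 0.39595261 -0.44119388]
```

```bash
cat >> h.py <<'E'
def go(x,y,z,yaw=None):
    s=observe();p=s["tool_pos"];R=cv2.Rodrigues(np.zeros(3))[0]
    from scipy.spatial.transform import Rotation as Ro
    R=Ro.from_euler("xyz",s["ee_rot"],degrees=True).as_matrix()
    d=R.T@(np.array([x,y,z])-p)/.2
    print("t",round(s["time_s"],2),"p",p.round(4),"rot",s["ee_rot"].round(1),"shift",d.round(3),"turn",None if yaw is None else round(-((yaw-s["ee_rot"][2]+180)%360-180)/180,3),"F",s["wrist_force"].round(1),"grip",round(s["grip_width"],3),round(s["grasp_force"],1))
E
python3 -m pendant '[1,0.845,-0.12,0,0, 1,0.845,-0.12,0,0, 1,0.845,-0.12,0,0, 1,0.845,-0.12,0,0, 1,0.845,-0.12,0,0]' 40
python3 -m pendant '[1,0.845,-0.12,0.2,0, 1,0.845,-0.12,0.2,0, 1,0.845,-0.12,0.2,0, 1,0.845,-0.12,0.2,0, 1,0.845,-0.12,0.2,0]'
python3 -c "
from h import *
go(.499,-.377,.062,20.2)"
```

```text
time_s: 0.52
tool_pos: [0.354, -0.4548, 0.2418]
ee_rot: [-179.9, -0.2, 20.6]
wrist_force: [-1.2, -0.6, 0.3]
grip_width: 0.996
grasp_force: 0.0
time_s: 0.93
tool_pos: [0.5029, -0.3738, 0.1997]
ee_rot: [-179.8, -0.1, 20.5]
wrist_force: [0.4, -0.4, -0.0]
grip_width: 1.001
grasp_force: 0.0
t 0.93 p [ 0.5029 -0.3738  0.1997] rot [-1.798e+02 -1.000e-01  2.050e+01] shift [-0.025  0.011  0.688] turn 0.002 F [ 0.4 -0.4 -0. ] grip 1.001 0.0
```

```bash

python3 -m pendant '[1,0,0,0.4,0, 1,0,0,0.4,0, 1,0,0,0.4,0, 1,0,0,0.4,0, 1,0,0,0.4,0]' 
python3 -c "
from h import *
go(.499,-.377,.062,20.2)
cv2.imwrite('pics/a.png',cv2.resize(np.hstack([get_image('side')[270:370,240:340],get_image('top')[160:260,330:430]]),None,fx=4,fy=4,interpolation=2))"
```

```text
time_s: 1.35
tool_pos: [0.4994, -0.3787, 0.124]
ee_rot: [179.9, -0.0, 20.2]
wrist_force: [-1.0, 0.2, 1.0]
grip_width: 0.997
grasp_force: 0.0
t 1.35 p [ 0.4994 -0.3787  0.124 ] rot [179.9  -0.   20.2] shift [ 0.001 -0.009  0.31 ] turn -0.0 F [-1.   0.2  1. ] grip 0.997 0.0
```

View pics/a.png

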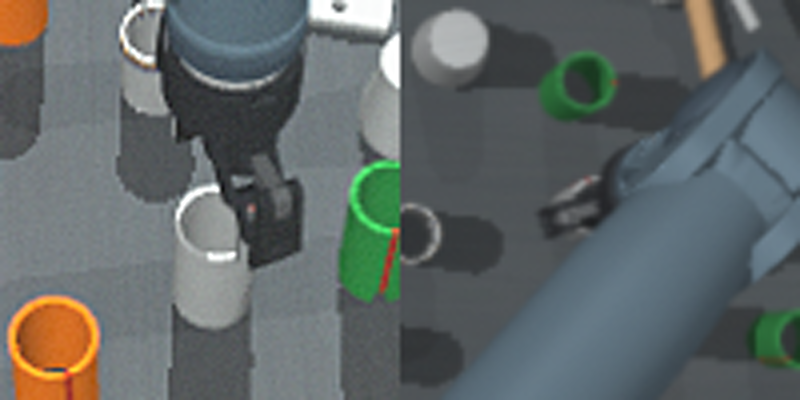

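The near finger is at about (275,230) in the left crop, slightly right of and in front of the rim, and the tube at (213,250) is undisturbed. I'll check the finger's position by projection before descending.

```bash
python3 - <<'E'
from h import *
for r in(.0425,.057):
  for z in(.113,.126):
    X=np.array([.4994+.345*r,-.3787-.938*r,z]);p=proj("side",X);q=proj("top",X);print(r,z,(p-[240,270])*4,(q-[330,160])*4+[400,0])
X=[.499,-.377,.09];print((proj("side",X)-[240,270])*4)
E
```

```text
0.0425 0.113 [246.74895391 264.81700578] [650.94371623 184.95550294]
0.0425 0.126 [247.99974291 254.04516683] [654.5735336  183.73363442]
0.057 0.113 [257.37379266 285.60074521] [666.55024755 179.65060622]
0.057 0.126 [258.73917892 274.95488373] [670.29516253 178.38875329]
[214.04586177 222.28045244]
```

```bash

python3 -m pendant '[1,0,-0.005,0.31,0, 1,0,-0.005,0.31,0, 1,0,-0.005,0.31,0, 1,0,-0.005,0.31,0]' 
python3 -m pendant '[-1,0,0,0,0,-1,0,0,0,0,-1,0,0,0,0,-1,0,0,0,0,-1,0,0,0,0]' 40
python3 -m pendant '[-1,0,0,0,0,-1,0,0,0,0,-1,0,0,0,0,-1,0,0,0,0,-1,0,0,0,0]' 40
python3 -m pendant '[-1,0,0,0,0,-1,0,0,0,0]' 40
```

```text
time_s: 1.78
tool_pos: [0.499, -0.3773, 0.0615]
ee_rot: [180.0, -0.0, 20.2]
wrist_force: [0.4, 0.2, 1.1]
grip_width: 1.003
grasp_force: 0.0
time_s: 2.2
tool_pos: [0.5002, -0.3775, 0.0628]
ee_rot: [179.8, -0.1, 20.2]
wrist_force: [-0.5, 2.7, 6.1]
grip_width: 0.592
grasp_force: 40.6
time_s: 2.62
tool_pos: [0.5002, -0.3775, 0.0628]
ee_rot: [179.8, -0.1, 20.2]
wrist_force: [0.1, 1.8, 5.0]
grip_width: 0.596
grasp_force: 40.6
time_s: 2.78
tool_pos: [0.5002, -0.3775, 0.0628]
ee_rot: [179.8, -0.1, 20.2]
wrist_force: [-0.8, 1.5, 5.8]
grip_width: 0.593
grasp_force: 40.6
```

```bash

python3 -m pendant '[-1,0,0,-0.9,0,-1,0,0,-0.9,0,-1,0,0,-0.9,0,-1,0,0,-0.9,0,-1,0,0,-0.9,0]'
python3 -m pendant '[-1,0.3,-0.8,0,0,-1,0.3,-0.8,0,0,-1,0.3,-0.8,0,0,-1,0.3,-0.8,0,0,-1,0.3,-0.8,0,0]'
python3 -m pendant '[-1,0.3,-0.8,0,0,-1,0.3,-0.8,0,0,-1,0.3,-0.8,0,0,-1,0.3,-0.8,0,0,-1,0.3,-0.8,0,0]'
python3 -c "
from h import *
go(.5225,.1955,.242,65)"
```

```text
time_s: 3.2
tool_pos: [0.5008, -0.3786, 0.2485]
ee_rot: [179.4, -0.3, 20.2]
wrist_force: [0.3, -1.2, -2.3]
grip_width: 0.594
grasp_force: 44.5
time_s: 3.62
tool_pos: [0.4988, -0.1991, 0.2408]
ee_rot: [-179.7, -0.0, 20.6]
wrist_force: [-0.6, 0.0, -4.8]
grip_width: 0.59
grasp_force: 44.3
time_s: 4.03
tool_pos: [0.4999, -0.0288, 0.2407]
ee_rot: [-179.8, -0.1, 20.6]
wrist_force: [-0.9, 0.0, -3.5]
grip_width: 0.593
grasp_force: 44.9
t 4.03 p [ 0.4999 -0.0288  0.2407] rot [-1.798e+02 -1.000e-01  2.060e+01] shift [ 0.501 -1.01  -0.002] turn -0.247 F [-0.9  0.  -3.5] grip 0.593 44.9
```

```bash

python3 -m pendant '[-1,0.49,-0.99,0,-0.125,-1,0.49,-0.99,0,-0.125,-1,0.49,-0.99,0,-0.125,-1,0.49,-0.99,0,-0.125,-1,0.49,-0.99,0,-0.125]'
python3 -m pendant '[-1,0,0,0,-0.12,-1,0,0,0,-0.12,-1,0,0,0,-0.12,-1,0,0,0,-0.12,-1,0,0,0,-0.12]'
python3 -c "
from h import *
go(.5225,.1955,.242,65)
cv2.imwrite('pics/s1.png',get_image('side'));cv2.imwrite('pics/t1.png',get_image('top'))
a=cv2.imread('pics/s1.png')[80:230,230:330];b=cv2.imread('pics/t1.png')[140:240,160:260]
L=np.zeros((600,800,3),np.uint8);L[:600,:400]=cv2.resize(a,(400,600),interpolation=2);L[:400,400:]=cv2.resize(b,(400,400),interpolation=2);cv2.imwrite('pics/b.png',L)"
```

```text
time_s: 4.45
tool_pos: [0.5231, 0.1737, 0.2407]
ee_rot: [180.0, -0.0, 42.8]
wrist_force: [0.9, -0.7, -3.2]
grip_width: 0.59
grasp_force: 45.0
time_s: 4.87
tool_pos: [0.5232, 0.1719, 0.2404]
ee_rot: [180.0, 0.0, 64.1]
wrist_force: [-0.3, -0.2, -3.3]
grip_width: 0.592
grasp_force: 44.4
t 4.87 p [0.5232 0.1719 0.2404] rot [180.    0.   64.1] shift [ 0.105 -0.055 -0.008] turn -0.005 F [-0.3 -0.2 -3.3] grip 0.592 44.4
```

View pics/b.png

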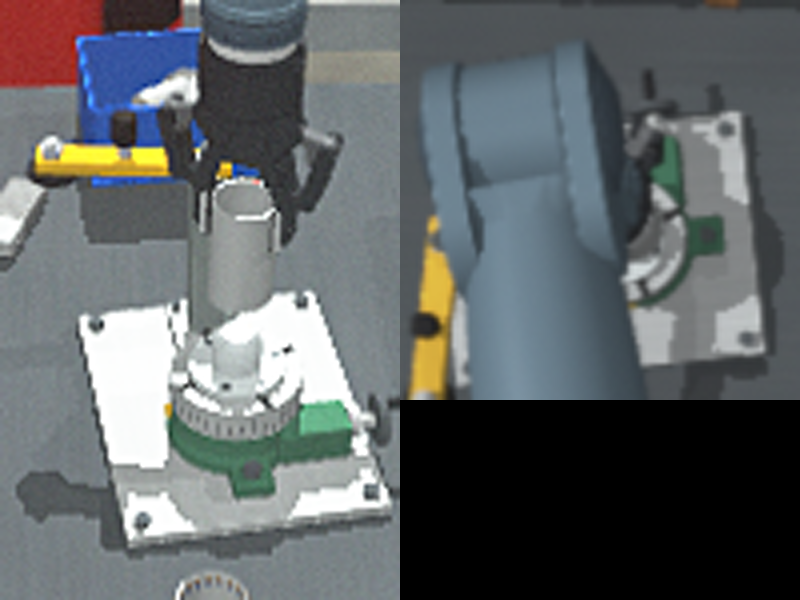

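The tube is held above and slightly in front of the spigot. Its lower rim is at about (241,310) in the left crop, the spigot at about (237,355), and the red mark at about (255,182). I'll compare tube and spigot centre columns numerically.

```bash
python3 - <<'E'
from h import *
np.set_printoptions(linewidth=250)
t=cv2.cvtColor(cv2.imread("pics/top0.png"),6);s=cv2.cvtColor(cv2.imread("pics/side0.png"),6);s1=cv2.cvtColor(cv2.imread("pics/s1.png"),6)
print("top 203..225, rows 188..209");print(t[188:209,203:226])
print("side0 278..304 rows 158..180");print(s[158:180:1,278:304])
print("s1 278..304 rows 135..160");print(s1[135:161:1,278:304])
for X in([.5232,.1719,.18],[.5225,.1955,.12],[.5225,.1955,.105]):print(X,proj("side",X),proj("top",X))
E
```

```text
top 203..225, rows 188..209
[[183 182 183 185 182 154 114 126 185 205 193 201 211 211 211 199 175 176 180 178 183 184 178]
 [183 184 185 185 185 189 194 202 208 172 130 167 203 213 214 212 209 198 172 151 169 179 181]
 [183 185 185 187 195 205 212 214 213 182 142 167 203 213 215 215 215 215 210 178 149 142 169]
 [185 185 187 200 210 212 213 216 216 211 204 205 210 213 215 216 217 216 215 209 181 145 163]
 [186 186 193 206 212 213 213 214 212 194 178 173 181 200 211 215 217 216 214 215 209 153 126]
 [186 190 202 211 213 213 212 198 177 161 153 144 134 135 170 202 211 210 209 211 210 180 123]
 [185 183 191 205 208 209 200 184 177 181 183 171 151 130 126 136 150 156 158 159 162 183 141]
 [182 176 170 171 169 168 178 189 201 207 210 207 195 166 131 115 119 138 146 148 146 149 135]
 [183 187 183 169 166 173 186 201 209 211 212 213 211 201 157 121 113 134 145 147 144 145 144]
 [195 200 198 185 178 182 193 206 211 212 213 213 211 206 169 129 113 119 139 146 144 146 145]
 [193 202 202 199 195 188 194 206 211 212 212 212 211 206 171 133 114 113 137 145 145 146 146]
 [195 207 206 202 197 185 1
[... 5654 characters left out ...]
 221 255 255 254 253 252 255 253]
 [127 122 119 121 118 116 125 140 158 165 152 148 156 145 164 159 200 248 255 255 253 253 253 254 255 255]
 [119 120 121 119 118 120 119 111 142 162 125 155 237 228 251 246 255 255 255 254 253 252 253 253 254 255]
 [124 118 118 120 115 120 113 114 128 117 137 242 255 255 255 255 255 255 254 253 252 252 253 253 254 254]
 [126 117 113 121 117 113 114 106 160 213 254 255 255 255 254 254 254 254 254 253 253 252 253 253 253 253]]
[0.5232, 0.1719, 0.18] [289.30309468 152.12232554] [217.39362491 196.05640142]
[0.5225, 0.1955, 0.12] [287.97500088 162.00169217] [212.60091123 197.8439899 ]
[0.5225, 0.1955, 0.105] [287.8323911  165.52598165] [213.18031171 198.27161961]
```

```bash
python3 - <<'E'
from h import *
np.set_printoptions(linewidth=250)
s1=cv2.cvtColor(cv2.imread("pics/s1.png"),6);s=cv2.cvtColor(cv2.imread("pics/side0.png"),6)
for y in(.1719,.1700):
  c=np.array([.5232,y,0]);
  A=[c+[.0255*np.cos(a),.0255*np.sin(a),.1776] for a in np.radians(range(0,360,10))]
  B=[c+[.0255*np.cos(a),.0255*np.sin(a),.2676] for a in np.radians(range(0,360,10))]
  pa=np.array([proj("side",p) for p in A]);pb=np.array([proj("side",p) for p in B]);
  print(pa[:,1].max(),pa[pa[:,1].argmax()],pb.min(0),pb.max(0))
print(s[153:160,282:297]);print(s1[155:160,282:297])
print("upper rim rows 122..140, cols 280..302");print(s1[122:140,280:302])
E
```

```text
157.97203008316342 [289.84794018 157.97203008] [281.70656158 124.13191708] [298.81430633 134.29886448]
158.36863186773854 [289.89101844 158.36863187] [281.74285274 124.50053481] [298.86809373 134.68885202]
[[122 123 123 117 144 168 143 119 121 117 117 130 140 145 144]
 [121 120 119 119 153 175 154 171 207 192 192 220 234 247 241]
 [117 122 121 117 143 169 165 255 255 255 255 255 255 255 255]
 [122 119 120 116 151 160 162 245 255 255 255 255 255 255 254]
 [121 125 115 114 158 168 161 229 255 255 254 254 254 254 254]
 [119 118 122 112 146 165 116 163 255 255 254 254 254 254 254]
 [117 118 121 113 130 118 142 237 255 254 254 253 254 254 254]]
[[130 143 155 153 158 157 162 158 152 145 150 144 141 127 132]
 [118 130 153 153 158 160 157 151 148 144 141 140 125 155 221]
 [118 116 125 140 158 165 152 148 156 145 164 159 200 248 255]
 [118 120 119 111 142 162 125 155 237 228 251 246 255 255 255]
 [115 120 113 114 128 117 137 242 255 255 255 255 255 255 254]]
upper rim rows 122..140, cols 280..302
[[ 58  59  57  49  68 166 169 167  76  77  87  86  81  90  78  55  56  63  49  53  63  62]
 [ 58 
[... 841 characters left out ...]
4 133 139 146 146 152 148 150 150 148 144 198 218  46  53  60]
 [185 107  37 147 152 163 155 140 138 141 149 148 143 146 152 149 248 232  66 180  66  60]
 [187 103  68 149 153 149 160 157 161 249 255 244 245 255 255 240 233 112  95 179  91  54]
 [176 100  71 146 148 152 157 158 160 152 153 145 143 136 130 125 125 122  99 176  76  60]
 [178 101  71 149 150 154 158 159 155 156 156 156 147 145 142 139 131 125  99 172  75  61]
 [186 108  73 144 149 153 157 159 162 158 158 157 151 148 141 138 135 101 135 176  74  56]
 [113  92 101 144 150 154 158 155 156 162 156 152 151 145 148 141 133 102 138 176  66  50]
 [119 115 132 144 152 155 155 158 163 157 158 156 148 148 141 144 135  98 135 167  63  51]]
```

```bash

python3 -m pendant '[-1,0.1,-0.05,0.2,-0.005,-1,0.1,-0.05,0.2,-0.005,-1,0.1,-0.05,0.2,-0.005,-1,0.1,-0.05,0.2,-0.005,-1,0.1,-0.05,0.2,-0.005]'
python3 -c "
from h import *
go(.524,.193,.190,65)"
```

```text
time_s: 5.38
tool_pos: [0.5236, 0.194, 0.2015]
ee_rot: [179.9, -0.0, 65.1]
wrist_force: [0.1, -0.3, -3.4]
grip_width: 0.591
grasp_force: 44.5
t 5.38 p [0.5236 0.194  0.2015] rot [179.9  -0.   65.1] shift [-0.004  0.004  0.057] turn 0.001 F [ 0.1 -0.3 -3.4] grip 0.591 44.5
```

```bash

python3 -m pendant '[-1,0,0,0.03,0,-1,0,0,0.06,0,-1,0,0,0.09,0,-1,0,0,0.115,0,-1,0,0,0.115,0]'
python3 -m pendant '[-1,0,0,0.01,0,-1,0,0,0.02,0,-1,0,0,0.03,0,-1,0,0,0.03,0]'
```

```text
time_s: 5.8
tool_pos: [0.5219, 0.194, 0.1757]
ee_rot: [-179.9, 0.1, 65.2]
wrist_force: [0.0, -0.9, -4.4]
grip_width: 0.59
grasp_force: 44.4
time_s: 6.13
tool_pos: [0.5237, 0.1943, 0.1714]
ee_rot: [179.9, -0.0, 65.2]
wrist_force: [2.9, -0.8, -4.4]
grip_width: 0.591
grasp_force: 44.2
```

```bash

python3 -m pendant '[-1,0.002,0.004,0.01,0,-1,0.002,0.004,0.02,0,-1,0.002,0.004,0.03,0,-1,0.002,0.004,0.035,0,-1,0.002,0.004,0.035,0]'
python3 -m pendant '[-1,0,0,0.005,0,-1,0,0,0.01,0,-1,0,0,0.015,0,-1,0,0,0.015,0]'
```

```text
time_s: 6.55
tool_pos: [0.5239, 0.1943, 0.164]
ee_rot: [180.0, 0.0, 65.2]
wrist_force: [1.7, -0.8, -5.2]
grip_width: 0.591
grasp_force: 44.2
time_s: 6.88
tool_pos: [0.5239, 0.1944, 0.1612]
ee_rot: [180.0, 0.0, 65.2]
wrist_force: [2.1, -1.0, -3.3]
grip_width: 0.59
grasp_force: 44.3
```

```bash

python3 -m pendant '[-1,0.001,0.003,0.005,0,-1,0.001,0.003,0.008,0,-1,0.001,0.003,0.01,0,-1,0.001,0.003,0.01,0]'
python3 -m pendant '[-1,0,0,0.003,0,-1,0,0,0.006,0,-1,0,0,0.006,0]'
```

```text
time_s: 7.22
tool_pos: [0.5241, 0.1944, 0.159]
ee_rot: [-180.0, 0.0, 65.2]
wrist_force: [0.8, -0.1, -3.2]
grip_width: 0.59
grasp_force: 44.4
time_s: 7.47
tool_pos: [0.5241, 0.1944, 0.1579]
ee_rot: [-180.0, 0.0, 65.2]
wrist_force: [1.8, -0.6, -4.0]
grip_width: 0.587
grasp_force: 44.4
```

```bash

python3 -m pendant '[-1,0.0,0.002,0.006,0,-1,0.0,0.002,0.012,0,-1,0.0,0.002,0.018,0,-1,0.0,0.002,0.018,0]'
python3 -m pendant '[-1,0,0,0.004,0,-1,0,0,0.008,0,-1,0,0,0.012,0,-1,0,0,0.012,0]'
```

```text
time_s: 7.8
tool_pos: [0.5242, 0.1942, 0.1539]
ee_rot: [-179.9, 0.0, 65.2]
wrist_force: [0.4, -0.1, -3.8]
grip_width: 0.594
grasp_force: 44.4
time_s: 8.13
tool_pos: [0.5246, 0.1942, 0.1519]
ee_rot: [-180.0, 0.0, 65.2]
wrist_force: [-0.0, 0.2, -4.1]
grip_width: 0.587
grasp_force: 44.4
```

```bash

python3 -m pendant '[-1,0,0,0.003,0,-1,0,0,0.005,0,-1,0,0,0.005,0]'
python3 -m pendant '[-1,0,0,0.003,0,-1,0,0,0.005,0,-1,0,0,0.005,0]'
```

```text
time_s: 8.38
tool_pos: [0.5248, 0.1942, 0.1511]
ee_rot: [180.0, -0.0, 65.2]
wrist_force: [0.1, 0.7, -3.0]
grip_width: 0.592
grasp_force: 44.5
time_s: 8.63
tool_pos: [0.5249, 0.1944, 0.151]
ee_rot: [180.0, -0.0, 65.2]
wrist_force: [-3.3, 0.3, 4.3]
grip_width: 0.587
grasp_force: 45.0
```

```bash

python3 -m pendant '[0.4,0,0,0,0,0.6,0,0,0,0,0.9,0,0,0,0,1,0,0,0,0,1,0,0,0,0]'
python3 -m pendant '[1,0,0,-0.1,0,1,0,0,-0.3,0,1,0,0,-0.5,0,1,0,0,-0.7,0,1,0,0,-0.8,0]'
python3 -m pendant '[1,-0.2,-0.3,0,0,1,-0.2,-0.3,0,0,1,-0.2,-0.3,0,0]'
python3 -c "
from h import *
go(.436,.3235,.31,90)
cv2.imwrite('pics/s2.png',get_image('side'));cv2.imwrite('pics/t2.png',get_image('top'))
a=cv2.imread('pics/s2.png')[80:230,230:330];b=cv2.imread('pics/t2.png')[140:240,160:260]
L=np.zeros((600,800,3),np.uint8);L[:600,:400]=cv2.resize(a,(400,600),interpolation=2);L[:400,400:]=cv2.resize(b,(400,400),interpolation=2);cv2.imwrite('pics/c.png',L)"
```

```text
time_s: 9.05
tool_pos: [0.5249, 0.1942, 0.15]
ee_rot: [180.0, 0.0, 65.2]
wrist_force: [-0.1, -0.7, 0.1]
grip_width: 1.001
grasp_force: 0.0
time_s: 9.47
tool_pos: [0.526, 0.1945, 0.3153]
ee_rot: [179.7, -0.2, 65.2]
wrist_force: [0.6, 0.5, 0.8]
grip_width: 1.0
grasp_force: 0.0
time_s: 9.72
tool_pos: [0.4483, 0.1823, 0.31]
ee_rot: [-179.8, 0.2, 65.3]
wrist_force: [-0.7, -0.4, -0.4]
grip_width: 0.998
grasp_force: 0.0
t 9.72 p [0.4483 0.1823 0.31  ] rot [-179.8    0.2   65.3] shift [ 0.616 -0.351 -0.   ] turn -0.137 F [-0.7 -0.4 -0.4] grip 0.998 0.0
```

View pics/c.png

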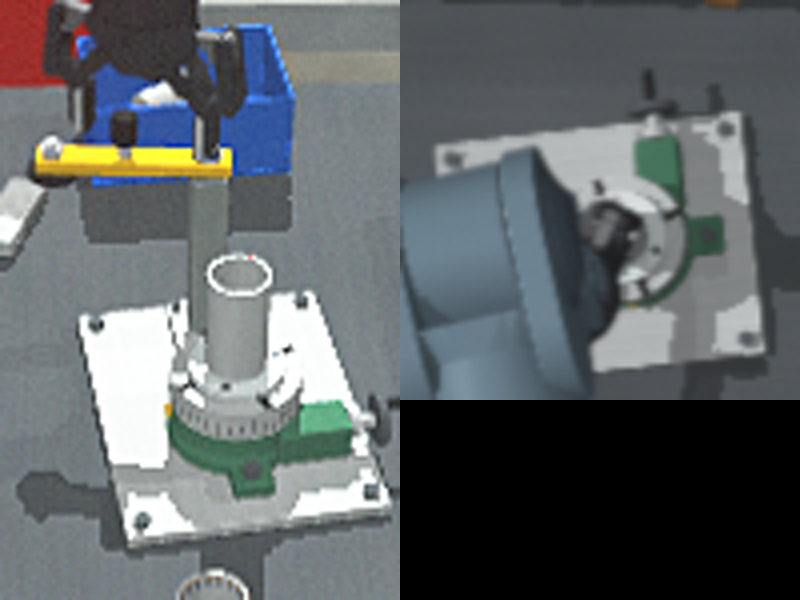

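The tube is standing upright on the flange, with its rim at about (240,275) in the left crop and the red mark at (250,257). The knob is at (123,130) in the crop, with the arm open to the left. Now I'll go above the knob.

```bash
python3 - <<'E'
from h import *
go(.437,.3245,.30,45)
s=cv2.cvtColor(cv2.imread("pics/side0.png"),6)
print(proj("side",[.437,.3245,.241]),proj("side",[.437,.3245,.227]),proj("side",[.437,.3245,.213]))
print(s[103:122,254:268]); print("rim pred",proj("side",[.5249,.1944,.178]),proj("side",[.5249,.1944,.188]))
E
```

```text
t 9.82 p [0.4527 0.183  0.3103] rot [180.   -0.   65.2] shift [ 0.61  -0.368  0.051] turn 0.112 F [-0.2  0.3 -0. ] grip 1.001 0.0
[260.22616355 108.47086085] [260.27245388 112.07854777] [260.31852929 115.64218364]
[[ 80  85  86  87  82  87  88  85  82  93 139 240 255 255]
 [ 82  89  84  90  88  84  82  80  88 129 161 209 255 249]
 [ 80  85  84  86  88  87  84  87 105 146 145 130 173 230]
 [ 88  80  95 100  95  90 100  96 123 161 158 148 146 174]
 [109  99 103 108  94  81  85  83 102 114 119 110 111  96]
 [ 97  94  90  86  72  68  77  76  77  67  79  82  79  85]
 [ 82  84  92  70  56  72  81  90  78  58  79  83  89  86]
 [ 89  89  89  68  49  57  63  66  59  50  77  87  90  83]
 [ 91  83  90  70  51  52  50  49  46  39  75  91  87  88]
 [ 89  89  90  68  48  52  55  50  52  45  77  88  90  85]
 [ 84  89  90  69  47  49  50  48  51  44  74  89  85  90]
 [ 85  87  83  66  47  50  52  50  47  40  76  86  90  90]
 [ 73  71  77  73  43  39  47  46  38  34  84  82  82  83]
 [157 154 156 156 142  65  29  37  50  86  92  85  88  89]
 [232 230 232 233 233 200 149 137 163 233 234 235 234 235]
 [229 227 230 231 232 194 153 143 133 233 232 232 232 232]
 [229 229 228 231 231 229 166 152 150 232 233 233 231 232]
 [223 227 226 229 210 188 177 181 179 192 232 233 233 233]
 [166 168 167 172 160 153 159 165 164 160 183 183 189 184]]
rim pred [289.32959367 148.09860653] [289.4347966  145.58650986]
```

```bash

python3 -m pendant '[0,0.61,-0.365,0.05,0.11,0,0.61,-0.365,0.05,0.11,0,0.61,-0.365,0.05,0.11,0,0.61,-0.365,0.05,0.11,0,0.61,-0.365,0.05,0.11]'
python3 -c "
from h import *
go(.437,.3245,.222,45)"
```

```text
time_s: 10.23
tool_pos: [0.4384, 0.3294, 0.2987]
ee_rot: [-179.9, -0.1, 45.7]
wrist_force: [0.1, -0.7, -1.3]
grip_width: 0.5
grasp_force: 0.0
t 10.23 p [0.4384 0.3294 0.2987] rot [-1.799e+02 -1.000e-01  4.570e+01] shift [-0.023  0.013  0.383] turn 0.004 F [ 0.1 -0.7 -1.3] grip 0.5 0.0
```

```bash

python3 -m pendant '[0,0,0,0.1,0,0,0,0,0.14,0,0,0,0,0.14,0]'
python3 -c "
from h import *
go(.437,.3245,.222,45)"
```

```text
time_s: 10.48
tool_pos: [0.4379, 0.3236, 0.2696]
ee_rot: [-180.0, 0.2, 45.4]
wrist_force: [-0.2, 0.0, 0.6]
grip_width: 0.495
grasp_force: 0.0
t 10.48 p [0.4379 0.3236 0.2696] rot [-180.     0.2   45.4] shift [ 0.001 -0.006  0.238] turn 0.002 F [-0.2  0.   0.6] grip 0.495 0.0
```

```bash

python3 -m pendant '[0,0,0,0.08,0,0,0,0,0.16,0,0,0,0,0.235,0,0,0,0,0.235,0]'
python3 -m pendant '[-1,0,0,0,0,-1,0,0,0,0,-1,0,0,0,0,-1,0,0,0,0,-1,0,0,0,0]' 25
python3 -c "
from h import *
go(.437,.3245,.222,45)"
```

```text
time_s: 10.82
tool_pos: [0.4375, 0.3229, 0.2227]
ee_rot: [-179.9, 0.3, 45.3]
wrist_force: [-0.1, 0.4, -0.3]
grip_width: 0.504
grasp_force: 0.0
time_s: 11.23
tool_pos: [0.4357, 0.325, 0.2258]
ee_rot: [-179.7, 0.1, 45.5]
wrist_force: [-8.7, 2.4, -0.2]
grip_width: 0.245
grasp_force: 25.0
t 11.23 p [0.4357 0.325  0.2258] rot [-1.797e+02  1.000e-01  4.550e+01] shift [0.003 0.006 0.019] turn 0.003 F [-8.7  2.4 -0.2] grip 0.245 25.0
```

```bash
python3 - <<'E'
import numpy as np
pv=np.array([.5067,.323]);r=.0705;c,s=np.cos(np.radians(45.4)),np.sin(np.radians(45.4))
R=np.array([[c,s],[s,-c]])
th=np.radians([178.4,188,199,210,221,232,243,254,263,270,276,278,280])
P=[pv+r*np.array([np.cos(a),np.sin(a)]) for a in th]
for k in(0,5,10):
  for p in P[k+1:k+6]:print(k,(R@(p-P[k])/.2).round(3),p.round(4))
E
```

```text
0 [-0.04   0.044] [0.4369 0.3132]
0 [-0.075  0.101] [0.44 0.3 ]
0 [-0.099  0.164] [0.4456 0.2878]
0 [-0.111  0.231] [0.4535 0.2767]
0 [-0.11   0.298] [0.4633 0.2674]
5 [0.014 0.066] [0.4747 0.2602]
5 [0.041 0.128] [0.4873 0.2552]
5 [0.071 0.175] [0.4981 0.253 ]
5 [0.099 0.207] [0.5067 0.2525]
5 [0.126 0.232] [0.5141 0.2529]
10 [0.01  0.008] [0.5165 0.2532]
10 [0.02  0.015] [0.5189 0.2536]
```

```bash

python3 -m pendant '[-1,-0.04,0.044,0,0,-1,-0.075,0.101,0,0,-1,-0.099,0.164,0,0,-1,-0.111,0.231,0,0,-1,-0.11,0.298,0,0]'
python3 -m pendant '[-1,0.014,0.066,0,0,-1,0.041,0.128,0,0,-1,0.071,0.175,0,0,-1,0.085,0.192,0,0,-1,0.099,0.207,0,0]'
python3 -m pendant '[-1,0,0,0,0,-1,0,0,0,0]'
python3 -c "
from h import *
go(.5165,.2532,.225)"
```

```text
time_s: 11.65
tool_pos: [0.4602, 0.2657, 0.2253]
ee_rot: [-179.7, 0.4, 45.5]
wrist_force: [-10.8, -3.4, 0.9]
grip_width: 0.247
grasp_force: 25.6
time_s: 12.07
tool_pos: [0.5074, 0.2515, 0.2255]
ee_rot: [-179.8, 0.1, 45.4]
wrist_force: [-5.0, 1.8, -1.2]
grip_width: 0.248
grasp_force: 25.2
time_s: 12.23
tool_pos: [0.5082, 0.2515, 0.2255]
ee_rot: [-180.0, 0.1, 45.4]
wrist_force: [-3.9, -2.0, -1.5]
grip_width: 0.248
grasp_force: 25.2
t 12.23 p [0.5082 0.2515 0.2255] rot [-1.80e+02  1.00e-01  4.54e+01] shift [0.035 0.024 0.002] turn None F [-3.9 -2.  -1.5] grip 0.248 25.2
```

```bash

python3 -m pendant '[-1,0.008,0.008,0,0,-1,0.016,0.014,0,0,-1,0.022,0.02,0,0,-1,0.022,0.02,0,0]'
python3 -m pendant '[-1,0.005,0.005,0,0,-1,0.01,0.01,0,0,-1,0.01,0.01,0,0]'
python3 -m pendant '[-1,0.004,0.004,0,0,-1,0.008,0.007,0,0,-1,0.008,0.007,0,0]'
```

```text
time_s: 12.57
tool_pos: [0.5138, 0.2524, 0.2255]
ee_rot: [-179.9, 0.0, 45.5]
wrist_force: [-4.6, 0.3, -1.0]
grip_width: 0.25
grasp_force: 25.3
time_s: 12.82
tool_pos: [0.5152, 0.2525, 0.2254]
ee_rot: [-179.8, 0.1, 45.5]
wrist_force: [-9.7, 0.0, 1.9]
grip_width: 0.247
grasp_force: 25.6
time_s: 13.07
tool_pos: [0.5152, 0.2524, 0.2254]
ee_rot: [-179.7, 0.3, 45.5]
wrist_force: [-14.9, -1.1, 6.1]
grip_width: 0.247
grasp_force: 26.1
```

```bash

python3 -m pendant '[-1,-0.006,-0.006,0,0,0.1,-0.006,-0.006,0,0,0.1,-0.006,-0.006,0,0,0.1,-0.006,-0.006,0,0,0.1,-0.006,-0.006,0,0]'
python3 -m pendant '[0.1,0,0,-0.1,0,0.1,0,0,-0.2,0,0.1,0,0,-0.35,0,0.1,0,0,-0.5,0,0.1,0,0,-0.6,0]'
python3 -m pendant '[0.1,-0.5,-0.7,0,0,0.1,-0.5,-0.7,0,0,0.1,-0.5,-0.7,0,0,0.1,-0.5,-0.7,0,0,0.1,-0.5,-0.7,0,0]'
python3 -m pendant '[0.1,-0.5,-0.2,0,0,0.1,-0.5,-0.2,0,0,0.1,-0.5,-0.2,0,0,0.1,-0.5,-0.2,0,0,0.1,-0.5,-0.2,0,0]'
python3 -c "
from h import *
go(.5165,.2532,.225)
cv2.imwrite('pics/s3.png',get_image('side'));cv2.imwrite('pics/t3.png',get_image('top'))
a=cv2.imread('pics/s3.png')[80:230,230:330];b=cv2.imread('pics/t3.png')[140:240,160:260]
L=np.zeros((600,800,3),np.uint8);L[:600,:400]=cv2.resize(a,(400,600),interpolation=2);L[:400,400:]=cv2.resize(b,(400,400),interpolation=2);cv2.imwrite('pics/d.png',L)"
```

```text
time_s: 13.48
tool_pos: [0.5191, 0.2526, 0.2259]
ee_rot: [179.9, -0.1, 45.4]
wrist_force: [0.0, -0.4, -0.9]
grip_width: 0.551
grasp_force: 0.0
time_s: 13.9
tool_pos: [0.5189, 0.2525, 0.3483]
ee_rot: [179.9, -0.2, 45.4]
wrist_force: [0.1, 0.6, 0.9]
grip_width: 0.545
grasp_force: 0.0
time_s: 14.32
tool_pos: [0.3427, 0.2796, 0.3459]
ee_rot: [-179.9, 0.0, 45.6]
wrist_force: [0.0, -0.1, -0.3]
grip_width: 0.547
grasp_force: 0.0
time_s: 14.73
tool_pos: [0.2494, 0.2363, 0.3459]
ee_rot: [179.9, -0.2, 45.4]
wrist_force: [1.0, 0.8, 1.0]
grip_width: 0.551
grasp_force: 0.0
t 14.73 p [0.2494 0.2363 0.3459] rot [179.9  -0.2  45.4] shift [0.995 0.892 0.608] turn None F [1.  0.8 1. ] grip 0.551 0.0
```

View pics/d.png

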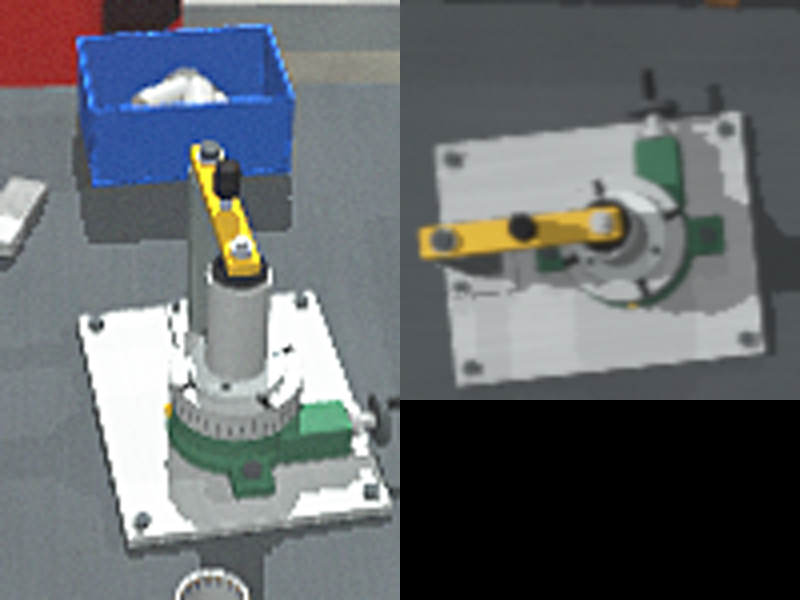

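The retaining arm lies over the tube: foot at about (240,265) in the left crop, and in the top view it runs parallel to the plate edge from (442,240) to (602,222). That puts it at its stop, and the robot is clear.

```bash
python3 -c "
from cell import *
print(hand_in())"
```

```text
the job is handed in; nothing more can be done
None
```

The tube is fully home on the flange with its notch over the key, the yellow retaining arm is against its stop over it, and I handed the job in with the robot clear at about 15 s; no verdict was returned.

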